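Cock a label feeder's tensioner and hold it

TASK

Make the label feeder ready for threading: slide the grey idler block by its upright blue handle all the way home under the green bridge, and after that push the sprung red tensioner arm back (by its black roller) past the click, where the orange pawl rides over the yellow tooth and drops behind it. Finish while still holding the arm with the gripper, pushed clearly farther than the click so that the gripper and not the pawl carries the spring, and leave the other things on the table where they are.

Things in the scene. Friction and masses are not known exactly. Their poses are not given: they have to be found in the camera images.
- feeder: label feeder bolted to the table: grey base plate 300 (x) x 280 (y) x 12 mm; origin at the centre of its underside, x along the idler block's way home (away from the robot), z up; yaw within 0.25 rad. In its frame: arm pivot at x 85, y -40 mm; block guide along x at y = -40 mm; small steel post at x 130, y 115 mm, 47 mm high, clear of the arm
- bridge_top (a point): middle of the top of the green bridge across the block's guide, 72 mm above the table; bridge 27 mm along the feeder's x, 82 mm along y, underside at 64 mm
- reel_top (a point): middle of the top of the fixed white paper reel, 46 mm in radius, 52 mm above the table; its black hub has a radius of 10 mm
- handle (a point): middle of the grip of the idler block's upright blue handle, 95 mm above the table; handle 22 x 22 mm (feeder's x and y), from 32 to 115 mm above the table. Grey block 38 mm wide, reaching 23 mm behind the handle and 100 mm ahead; it passes under the bridge, the handle stays in front, 33 mm clear of it when home. Slides along the feeder's +x with about 2 N of friction
- idler_block (a joint): travel of the idler block in m along the feeder's +x: 0 fully out, 0.06 home against its stop; starts between 0 and 0.02, stays where it is left
- pawl (a joint): lift in m of the orange pawl in the nose of the idler block: 0 down, about 0.006 while it rides on the yellow tooth; sprung downwards, and only in the tooth's way when the block is home; not to be handled
- pivot (a point): the tensioner arm's vertical pivot axis, 50 mm above the table
- tensioner (a joint): swing of the red tensioner arm in rad, growing clockwise seen from above. At 0 (sprung rest) it points from the pivot 125 deg counter-clockwise from the feeder's +x; swinging it carries the roller away from the robot. The tooth meets the pawl at about 0.2; the pawl clicks down at about 0.6 and then keeps the arm from falling back below that; end stop 0.95. Good holding place: about 0.8
- roller_mid (a point): middle of the upright black roller at the arm's free end, 120 mm from the pivot axis, 90 mm above the table; roller 26 mm across, from 59 to 119 mm above the table, turning freely on its pin; the red bar below it is 20 mm wide, top at 55 mm. Pushing it round takes about 3 N at rest, up to 12 N at the click, 9 N at the holding place
- core: bystander: loose cardboard ring, 56 mm across, 30 mm high, on the feeder's base plate beside the guide; origin at the centre of its underside
- jerrycan: bystander: white jerrycan with blue cap, 100 x 150 x 177 mm; origin at the centre of its underside
- phone: bystander: black phone 150 x 72 x 9 mm; origin at the centre of its underside
- carton: bystander: cardboard carton 90 x 130 x 60 mm with a blue band; origin at the centre of its underside
- jar: bystander: clear jar with a white lid, 64 mm across, 85 mm high; origin at the centre of its underside
- spray: bystander: white bottle with blue cap, 50 mm across, 150 mm high; origin at the centre of its underside
- driver: bystander: red-handled screwdriver lying on the table

How it is judged (in metres and radians):
On the way, in this order (a step that is already met when the one before it is completed fails the run):
1. the idler block is home while the tensioner arm is still near rest (value of joint idler_block above 0.054 m and value of joint tensioner below 0.2 rad), for 0.2 s.
2. with the block home, the pawl rides up on the tooth of the arm (value of joint idler_block above 0.054 m and value of joint pawl above 0.004 m and value of joint tensioner above 0.2 rad).
3. the arm is past the click and the pawl has dropped (value of joint tensioner above 0.62 rad and value of joint pawl below 0.003 m), for 0.1 s.
At the end, for the whole second after the job is handed in: the idler block is home within 6 mm, the pawl is down behind the tooth, and the gripper's fingers hold the tensioner arm still with over 1.5 N at a swing above 0.66 rad (the pawl alone would let it back to about 0.60) (value of joint idler_block above 0.054 m and value of joint tensioner above 0.66 rad and value of joint pawl below 0.003 m and velocity of joint tensioner between -0.1 and 0.1 rad/s and contact force between the fingers and tensioner above 1.5 N); the arm keeps its last pose, push and grip.
It fails at once if a bystander was shifted by more than 30 mm (distance of any of core, jerrycan, phone, carton, jar, spray, driver from where it was at the start of the episode above 0.03 m).
It also fails if it takes over 45 s, if anything falls off the work surface, if the arm or the gripper's body presses on something with over 40 N, if the wrist force passes 120 N, or if a joint passes its speed limit or range.

ROBOT

A 6-joint arm with a two-finger parallel gripper is mounted at the origin on the work surface. World frame = base frame: x ahead of the robot, y to its left, z up, the work surface at z = 0. Lengths are in mm, angles in rad, forces in N, time in s.
With the tool pointing down it reaches from about 350 to 775 mm from the base axis. Payload 7.3 kg.
Tool frame: the origin (TCP) lies at the very end of the fingers, on their centre line; the grasp point (between the pads) lies 19 mm behind it; z points along the fingers, y is the line along which they close (so a half turn about z gives the same grasp; the last joint's range is limited). The gripper opens to 92 mm and grips with 3 to 60 N. Pads are 19 mm wide; open, the fingers measure 130 mm over their backs; the gripper's body (75 mm by 190 mm) begins 47 mm behind the grasp point.
Start: joints at [-1.353, 0.342, 1.524, -0, 1.275, -0.146], TCP at [186.833, -490.651, 226.741] pointing down, gripper open.
Joint ranges: [-2.53, 2.53], [-0.77, 2.02], [0.04, 2.7], [-1, 4.14], [0.28, 2.66], [-3.11, 3.11]. Speed limits (rad/s): [2.57, 2.57, 3.14, 3.14, 3.14, 3.14].

INTERFACE

Orientations are given as [roll, pitch, yaw] about the fixed x, y, z axes, in that order (R = Rz(yaw) Ry(pitch) Rx(roll)).
In Python, from plant import * gives the robot as it stands.
- The arm moves only by the tool arm_command, never from a script. Its arguments are lists of equal length, an entry for each row: "gripper": the finger opening in mm, from 0 to 91.8; "dp": the shift along the tool's x, y, z in units of 25 mm (1.0 is 25 mm), a list of three; "twist": the turn about the tool's z in units of 5 degrees (1.0 is 5 degrees). A call has exactly 5 rows; each row shifts and turns the commanded pose from where the row before left it, along the tool's axes as they then stand; what a row does not reach is not made up. A row lasts 1/8 s, in which the tool goes at most 62.5 mm and 10.7 degrees, less where a joint would pass 70% of its speed; a pose out of reach is approached as far as the arm can. A call is refused whole if a number of a shift passes 1 or a number of a turn 1, either way. A call with a gripper value outside its range is refused whole. The fingers move at their own pace and stop on an object; the grip force is fixed at half the most. Time passes only in rows, so rows that do not move let the fingers close, or fill a call up. It gives the time, the measured TCP pose, the force, the opening and the grip force at its end, in the units of the state.
- get_obs(): the state, without advancing time (a new reading comes with each control period).
- capture(name): name is "side" or "top"; returns the picture (420x560x3 uint8, red, green, blue); there is no depth.
- get_calibration(name): a dict with "mtx" (3x3 intrinsics, pixels), "position" and "attitude" of the camera in the world. Camera axes: x right, y down, z forward; pixel columns grow to the right and rows downward; lengths in mm; the calibration is good to about 2 mm. A picture is of the moment at which its call begins. get_calibration takes no time and is no camera call.
- close_job(): hands the job in; it is judged then, once.
The state is a dict: "time": time; "joint_positions": joint angles; "dq": joint speeds; "tau": joint torques, N m; "tool_pos": TCP position; "tcp_rot": TCP orientation; "contact_force": force on the tool from outside, world axes, zero at the start; "moment": the same for the moment, N m; "grip_width": finger opening in mm; "finger_force": force on a finger pad.
Only numpy, scipy, OpenCV 4.12 (cv2) and the standard library are available. Lean on these libraries where they do the work, as an engineer would, in place of code of your own. Each camera call takes 0.05 s, during which the arm holds its last target. There are 200 camera calls.

## Working session

There is one attempt and no reset: what is moved stays moved. The work goes in short steps, Python scripts to look and compute and a tool call to move; the robot and the scene stay as the last step left them, time stands still between calls to the robot, and variables do not carry over. Pictures are saved under pics/ and viewed, at most 10 in all, crops included, and the job is handed in when it is done.

Besides the shell and the picture viewer there is one more tool, called by a JSON object that holds its "name" and its "arguments", one argument or row to a line. arm_command: Moves the arm, as the interface text tells. Its arguments: {"type":"object","properties":{"gripper":{"type":"array"},"dp":{"type":"array"},"twist":{"type":"array"}},"required":["gripper","dp","twist"]}

```bash
mkdir -p pics; python3 - <<'E'
from plant import *
import cv2
for n in("side","top"):
    im=capture(n); cv2.imwrite(f"pics/{n}0.png",im[:,:,::-1]); print(get_calibration(n))
o=get_obs();print(o)
E
```

```text
{'mtx': array([[522.38698798,   0.        , 281.35121793],
       [  0.        , 522.38698798, 222.15716446],
       [  0.        ,   0.        ,   1.        ]]), 'position': array([  188.71575935, -1245.08798604,  1149.37860988]), 'attitude': array([-2.2508113 , -0.01264215, -0.24207603])}
{'mtx': array([[535.59963039,   0.        , 283.58880955],
       [  0.        , 535.59963039, 216.40945656],
       [  0.        ,   0.        ,   1.        ]]), 'position': array([ 436.4773754 ,   25.78603104, 1804.10236053]), 'attitude': array([-3.08744812,  0.01169839, -1.56760193])}
{'time': 0.1, 'joint_positions': array([-1.35297438e+00,  3.42643114e-01,  1.52490497e+00,  9.86573358e-07,
        1.27539408e+00, -1.46017187e-01]), 'dq': array([ 0.00046745, -0.00251978, -0.00184501, -0.00052282, -0.00072136,
       -0.00014307]), 'tau': array([ 1.41642671e-03, -4.32007778e+01, -2.44693887e+01,  7.18870014e-02,
        5.25766995e-02, -4.58388502e-05]), 'tool_pos': array([ 186.76431465, -490.27817924,  226.12538008]), 'tcp_rot': array([-3.14025764e+00, -1.97285645e-04,  3.63838719e-01]), 'contact_force': array([ 0.12793498,  1.11710608, -1.02012755]), 'moment': array([ 0.01303398, -0.03512323,  0.00434884]), 'finger_force': 0.0, 'grip_width': 91.990261773032}
```

View pics/top0.png

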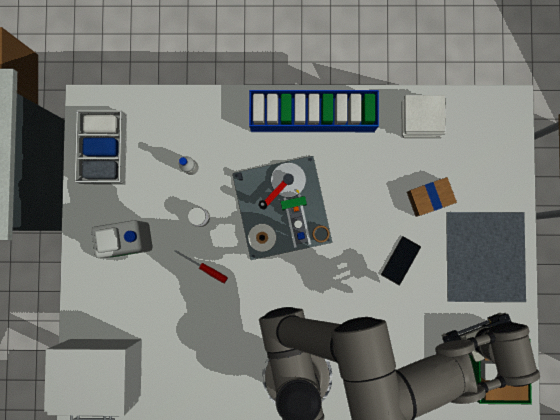

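View pics/side0.png

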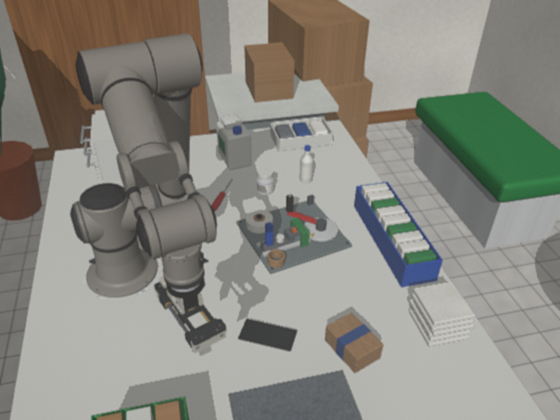

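```bash
python3 - <<'E'
import cv2,numpy as np
a=cv2.resize(cv2.imread("pics/top0.png")[145:270,220:345],None,fx=4.8,fy=4.8,interpolation=2)
cv2.imwrite("pics/c0.png",a)
a=cv2.resize(cv2.imread("pics/side0.png")[170:280,225:360],None,fx=5.4,fy=5.4,interpolation=2)
cv2.imwrite("pics/c1.png",a)
E
```

```text
(no output)
```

View pics/c0.png

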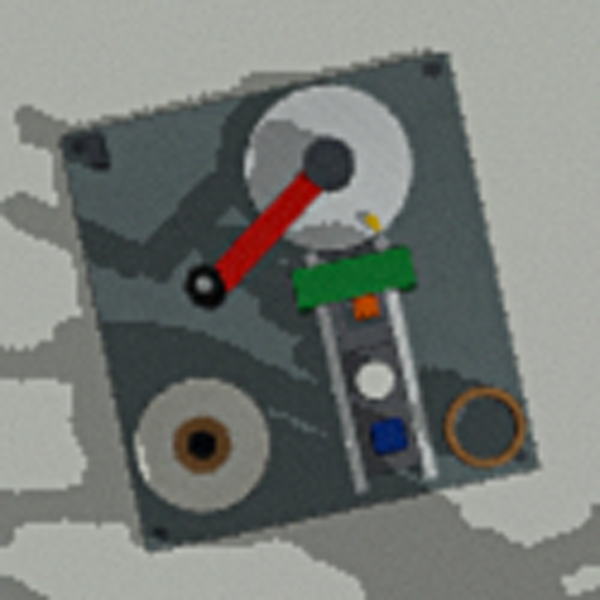

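View pics/c1.png

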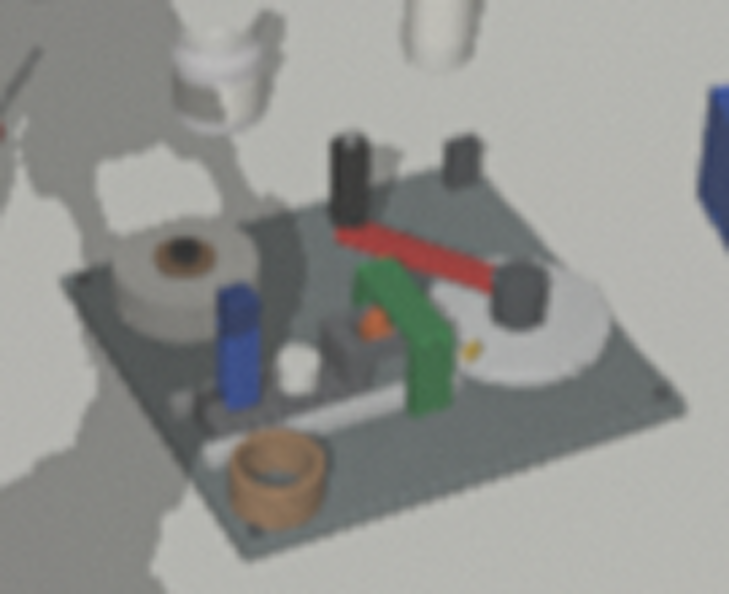

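The top crop shows the feeder's corners at (65,135), (450,55), (537,467) and (150,550). It also shows the blue handle at (389,436), the green bridge at (355,278), the roller at (207,286), the reel hub at (203,443) and the core at (486,427). The side view agrees with this.

```bash
cat > h.py <<'E'
from plant import *
import numpy as np, cv2
from scipy.spatial.transform import Rotation as R
def ray(n,u,v,z):
    c=get_calibration(n); d=R.from_euler('xyz',c['attitude']).as_matrix()@np.linalg.solve(c['mtx'],[u,v,1.])
    p=c['position']; return (p+d*(z-p[2])/d[2])[:2]
def tri(a,b):
    A=[];y=[]
    for n,(u,v) in (("top",a),("side",b)):
        c=get_calibration(n); d=R.from_euler('xyz',c['attitude']).as_matrix()@np.linalg.solve(c['mtx'],[u,v,1.])
        d/=np.linalg.norm(d); P=np.eye(3)-np.outer(d,d); A.append(P); y.append(P@c['position'])
    return np.linalg.solve(sum(A),sum(y))
E
python3 - <<'E'
from h import *
np.set_printoptions(precision=1,suppress=True)
q=lambda x,y,z:ray("top",x/4.8+219.6,y/4.8+144.6,z)
C=[q(*p,12) for p in((65,135),(450,55),(537,467),(150,550))]
c=np.mean(C,0); ex=(C[0]+C[1]-C[2]-C[3]); ey=C[0]+C[3]-C[1]-C[2]
yaw=(np.arctan2(ex[1],ex[0])+np.arctan2(-ey[0],ey[1]))/2
print("feeder",c,yaw,np.linalg.norm(ex)/2,np.linalg.norm(ey)/2)
Rm=np.array([[np.cos(yaw),-np.sin(yaw)],[np.sin(yaw),np.cos(yaw)]])
for n,x,y,z in(("handle",389,436,115),("bridge",355,278,72),("roller",207,286,119),("hub",329,163,60),("reel",203,443,52),("core",486,427,42)):
    w=q(x,y,z); print(n,w,"feeder frame",Rm.T@(w-c))
s=lambda x,y:(x/5.4+224.6,y/5.4+169.6)
t=lambda x,y:(x/4.8+219.6,y/4.8+144.6)
print("tri handle",tri(t(389,436),s(239,295)),"tri roller",tri(t(207,286),s(351,142)))
for nm,f in(("pivot",(85,-40)),("post",(130,115)),("handle0",None)):
    if f: print(nm,c+Rm@f)
p=np.array((85,-40.))
for th in (0,.2,.6,.8,.9):
    a=np.radians(125)-th; f=p+120*np.array([np.cos(a),np.sin(a)]); print(th,f,c+Rm@f)
E
```

```text
feeder [564.2  51.9] 0.20941581271645787 295.87450351747054 275.6861756950123
handle [468.1  -8.1] feeder frame [-106.6  -38.7]
bridge [575.5  14.2] feeder frame [  3.2 -39.3]
roller [566.2 111.8] feeder frame [14.4 58.1]
hub [655.1  32. ] feeder frame [ 84.7 -38.4]
reel [464.1 117.4] feeder frame [-84.4  84.8]
core [475.8 -75.9] feeder frame [-113.1 -106.7]
tri handle [467.7  -8.  115.3] tri roller [565.6 111.6 124.1]
pivot [655.7  30.5]
post [667.5 191.5]
0 [16.2 58.3] [567.9 112.3]
0.2 [37.1 70. ] [585.9 128.1]
0.6 [83.7 80. ] [629.5 147.6]
0.8 [107.6  77.9] [653.3 150.5]
0.9 [119.2  75. ] [665.3 150.1]
```

{"name": "arm_command", "arguments": {
  "gripper": [91,91,91,91,91],
  "dp": [
    [0,0,0],
    [0,0,0],
    [0,0,0],
    [0,0,0],
    [0,0,0]
  ],
  "twist": [-1,-1,-1,-1,-1]
}}

```text
time: 0.72
tool_pos: [186.8, -490.4, 226.3]
tcp_rot: [-3.141, -0.001, 0.803]
contact_force: [0.1, 0.4, 0.1]
grip_width: 90.9
finger_force: 0.0
```

{"name": "arm_command", "arguments": {
  "gripper": [91,91,91,91,91],
  "dp": [
    [0,0,0],
    [0,0,0],
    [0,0,0],
    [0,0,0],
    [0,0,0]
  ],
  "twist": [-1,-1,-1,-1,-1]
}}

```text
time: 1.35
tool_pos: [186.8, -490.4, 226.3]
tcp_rot: [-3.141, -0.001, 1.239]
contact_force: [-0.8, 0.1, 0.9]
grip_width: 90.9
finger_force: 0.0
```

{"name": "arm_command", "arguments": {
  "gripper": [91,91,91,91,91],
  "dp": [
    [0,0,0],
    [0,0,0],
    [0,0,0],
    [0,0,0],
    [0,0,0]
  ],
  "twist": [-1,-1,-1,-1,-1]
}}

```text
time: 1.98
tool_pos: [186.8, -490.4, 226.3]
tcp_rot: [-3.141, -0.001, 1.676]
contact_force: [-0.1, 0.3, -0.0]
grip_width: 90.9
finger_force: 0.0
```

{"name": "arm_command", "arguments": {
  "gripper": [91,91,91,91,91],
  "dp": [
    [0,0,0],
    [0,0,0],
    [0,0,0],
    [0,0,0],
    [0,0,0]
  ],
  "twist": [-1,-0.2,0,0,0]
}}

```text
time: 2.6
tool_pos: [186.8, -490.6, 226.7]
tcp_rot: [3.142, 0.0, 1.777]
contact_force: [0.9, 0.2, -0.8]
grip_width: 90.8
finger_force: 0.0
```

{"name": "arm_command", "arguments": {
  "gripper": [91,91,91,91,91],
  "dp": [
    [0.95,0.85,0],
    [0.95,0.85,0],
    [0.95,0.85,0],
    [0.95,0.85,0],
    [0.95,0.85,0]
  ],
  "twist": [0,0,0,0,0]
}}

```text
time: 3.22
tool_pos: [266.9, -351.7, 226.8]
tcp_rot: [3.141, 0.0, 1.777]
contact_force: [0.3, -0.5, -0.9]
grip_width: 91.0
finger_force: 0.0
```

{"name": "arm_command", "arguments": {
  "gripper": [91,91,91,91,91],
  "dp": [
    [0.95,0.85,0],
    [0.95,0.85,0],
    [0.95,0.85,0],
    [0.95,0.85,0],
    [0.95,0.85,0]
  ],
  "twist": [0,0,0,0,0]
}}

```text
time: 3.85
tool_pos: [346.5, -213.7, 226.9]
tcp_rot: [3.141, 0.0, 1.777]
contact_force: [0.4, -0.1, -0.1]
grip_width: 90.8
finger_force: 0.0
```

{"name": "arm_command", "arguments": {
  "gripper": [91,91,91,91,91],
  "dp": [
    [0.95,0.85,0],
    [0.95,0.85,0],
    [0.95,0.85,0],
    [0.95,0.85,0],
    [0,0,0]
  ],
  "twist": [0,0,0,0,0]
}}

```text
time: 4.47
tool_pos: [410.3, -102.9, 226.8]
tcp_rot: [3.141, 0.0, 1.78]
contact_force: [-0.5, -0.1, 0.0]
grip_width: 91.1
finger_force: 0.0
```

{"name": "arm_command", "arguments": {
  "gripper": [91,91,91,91,91],
  "dp": [
    [0.81,0.76,0],
    [0.81,0.76,0],
    [0.81,0.76,0],
    [0.8,0.77,0],
    [0,0,0]
  ],
  "twist": [0,0,0,0,0]
}}

```text
time: 5.1
tool_pos: [468.1, -9.3, 226.6]
tcp_rot: [-3.141, 0.0, 1.779]
contact_force: [-0.7, 0.3, -0.2]
grip_width: 90.5
finger_force: 0.0
```

{"name": "arm_command", "arguments": {
  "gripper": [91,91,91,91,91],
  "dp": [
    [0,0,0.9],
    [0,0,0.9],
    [0,0,0.8],
    [0,0,0.6],
    [0,0,0]
  ],
  "twist": [0,0,0,0,0]
}}

```text
time: 5.72
tool_pos: [466.6, -10.6, 145.9]
tcp_rot: [-3.139, -0.001, 1.776]
contact_force: [0.2, -0.8, 0.8]
grip_width: 91.1
finger_force: 0.0
```

```bash
python3 - <<'E'
from h import *
a=capture("top")[145:270,220:345,::-1];b=capture("side")[150:275,225:350,::-1]
cv2.imwrite("pics/d0.png",cv2.resize(np.hstack([a,b]),None,fx=3.2,fy=3.2,interpolation=2))
E
```

```text
(no output)
```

View pics/d0.png

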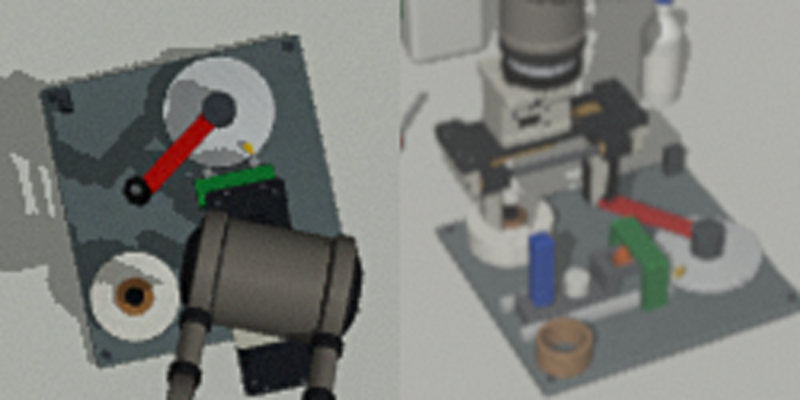

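The top view shows the gripper lined up over the guide. In the side view the fingers (about 480 and 595 in the columns) straddle the blue handle at (541,238).

{"name": "arm_command", "arguments": {
  "gripper": [91,91,91,91,91],
  "dp": [
    [0.08,0.04,0.9],
    [0,0,0.9],
    [0,0,0.7],
    [0,0,0],
    [0,0,0]
  ],
  "twist": [0,0,0,0,0]
}}

```text
time: 6.45
tool_pos: [469.1, -7.7, 85.3]
tcp_rot: [3.14, 0.001, 1.777]
contact_force: [-0.4, 0.0, 0.7]
grip_width: 90.8
finger_force: 0.0
```

{"name": "arm_command", "arguments": {
  "gripper": [60,40,15,10,10],
  "dp": [
    [0,0,0],
    [0,0,0],
    [0,0,0],
    [0,0,0],
    [0,0,0]
  ],
  "twist": [0,0,0,0,0]
}}

```text
time: 7.08
tool_pos: [468.4, -7.3, 84.2]
tcp_rot: [-3.142, 0.0, 1.778]
contact_force: [-0.3, 0.4, 0.3]
grip_width: 46.2
finger_force: 0.0
```

{"name": "arm_command", "arguments": {
  "gripper": [10,10,10,10,10],
  "dp": [
    [0,0,0],
    [0,0,0],
    [0,0,0],
    [0,0,0],
    [0,0,0]
  ],
  "twist": [0,0,0,0,0]
}}

```text
time: 7.7
tool_pos: [468.1, -7.3, 84.1]
tcp_rot: [-3.141, -0.0, 1.778]
contact_force: [-2.2, -0.9, 1.3]
grip_width: 21.9
finger_force: 30.0
```

{"name": "arm_command", "arguments": {
  "gripper": [10,10,10,10,10],
  "dp": [
    [0,0.4,0],
    [0,0.5,0],
    [0,0.5,0],
    [0,0.4,0],
    [0,0,0]
  ],
  "twist": [0,0,0,0,0]
}}

```text
time: 8.32
tool_pos: [513.8, 2.6, 84.1]
tcp_rot: [3.14, -0.0, 1.778]
contact_force: [0.3, 4.9, -0.4]
grip_width: 21.9
finger_force: 30.0
```

{"name": "arm_command", "arguments": {
  "gripper": [10,10,10,10,10],
  "dp": [
    [0,0.1,0],
    [0,0.1,0],
    [0,0.08,0],
    [0,0,0],
    [0,0,0]
  ],
  "twist": [0,0,0,0,0]
}}

```text
time: 8.95
tool_pos: [516.4, 3.2, 84.1]
tcp_rot: [-3.136, -0.001, 1.778]
contact_force: [-12.2, 2.4, 7.6]
grip_width: 21.7
finger_force: 30.0
```

{"name": "arm_command", "arguments": {
  "gripper": [10,10,10,10,10],
  "dp": [
    [0,0.06,0],
    [0,0.06,0],
    [0,0,0],
    [0,0,0],
    [0,0,0]
  ],
  "twist": [0,0,0,0,0]
}}

```text
time: 9.57
tool_pos: [516.4, 3.3, 84.0]
tcp_rot: [-3.13, -0.002, 1.778]
contact_force: [-22.5, -3.2, 14.8]
grip_width: 21.8
finger_force: 30.1
```

```bash
python3 - <<'E'
from h import *
a=capture("top")[145:270,220:345,::-1];b=capture("side")[165:265,235:360,::-1]
b=cv2.resize(b,None,fx=6,fy=6,interpolation=2)
cv2.imwrite("pics/d1.png",b)
E
```

```text
(no output)
```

View pics/d1.png

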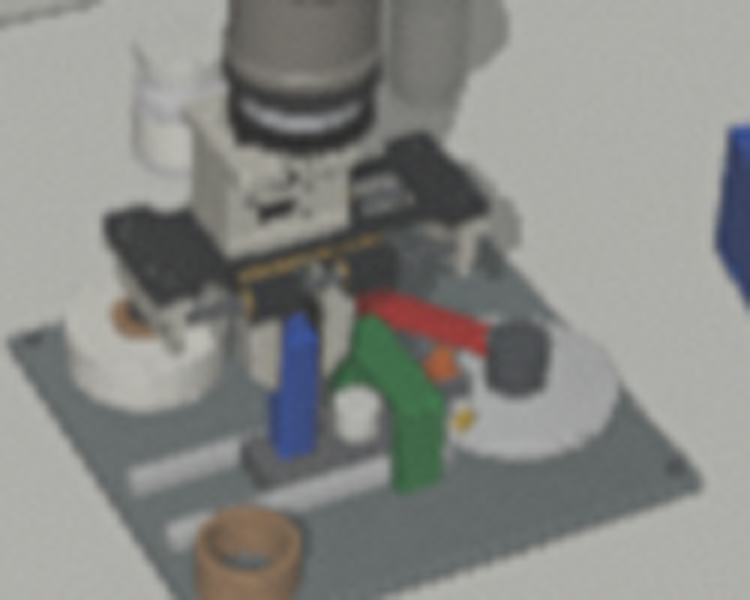

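The block stopped hard: its position did not change while the force rose from 12 to 22 N. The orange pawl at (440,360) is now past the bridge. I'll relax the push, release and lift.

{"name": "arm_command", "arguments": {
  "gripper": [10,30,60,91,91],
  "dp": [
    [0,-0.18,0],
    [0,0,0],
    [0,0,0],
    [0,0,0],
    [0,0,0]
  ],
  "twist": [0,0,0,0,0]
}}

```text
time: 10.3
tool_pos: [518.0, 2.9, 84.2]
tcp_rot: [3.141, 0.0, 1.777]
contact_force: [-0.3, 0.8, 0.9]
grip_width: 55.5
finger_force: 0.0
```

{"name": "arm_command", "arguments": {
  "gripper": [91,91,91,91,91],
  "dp": [
    [0,0,0],
    [0,0,0],
    [0,0,-0.8],
    [0,0,-0.9],
    [0,0,-0.9]
  ],
  "twist": [0,0,0,0,0]
}}

```text
time: 10.92
tool_pos: [517.7, 3.1, 149.8]
tcp_rot: [-3.141, 0.0, 1.778]
contact_force: [0.5, 0.1, 0.3]
grip_width: 91.0
finger_force: 0.0
```

{"name": "arm_command", "arguments": {
  "gripper": [91,91,91,91,91],
  "dp": [
    [0.9,0.65,-0.1],
    [1.0,0.7,0],
    [1.0,0.7,0],
    [0.96,0.74,0],
    [0,0,0]
  ],
  "twist": [0,0,0,0,0]
}}

```text
time: 11.55
tool_pos: [566.6, 113.4, 151.4]
tcp_rot: [3.141, -0.0, 1.78]
contact_force: [0.3, -0.7, 0.1]
grip_width: 91.4
finger_force: 0.0
```

{"name": "arm_command", "arguments": {
  "gripper": [91,91,91,91,91],
  "dp": [
    [0,0,0],
    [0,0,0],
    [0,0,0],
    [0,0,0],
    [0,0,0]
  ],
  "twist": [0,0,0,0,0]
}}

```text
time: 12.18
tool_pos: [566.3, 111.6, 151.8]
tcp_rot: [3.142, 0.0, 1.777]
contact_force: [0.1, -0.3, 0.7]
grip_width: 91.2
finger_force: 0.0
```

```bash
python3 - <<'E'
from h import *
b=capture("side")[165:265,235:360,::-1];a=capture("top")[145:245,220:345,::-1]
cv2.imwrite("pics/d2.png",cv2.resize(np.hstack([a,b]),None,fx=3.2,fy=3.2,interpolation=2))
E
```

```text
(no output)
```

View pics/d2.png

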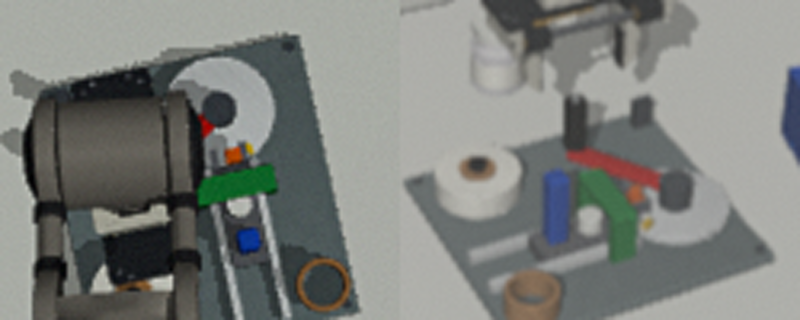

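The block has stayed home in the top view, with its handle at (248,240) just short of the bridge. The open gripper is above the roller, which is at (575,120) in the side half.

{"name": "arm_command", "arguments": {
  "gripper": [91,91,91,91,91],
  "dp": [
    [0,0,0.8],
    [0,0,0.8],
    [0,0,0.8],
    [0,0,0.6],
    [0,0,0]
  ],
  "twist": [0,0,0,0,0]
}}

```text
time: 12.9
tool_pos: [565.6, 111.8, 75.7]
tcp_rot: [-3.139, -0.0, 1.778]
contact_force: [-0.2, 0.2, 0.1]
grip_width: 91.0
finger_force: 0.0
```

{"name": "arm_command", "arguments": {
  "gripper": [60,40,15,10,10],
  "dp": [
    [0,0,0],
    [0,0,0],
    [0,0,0],
    [0,0,0],
    [0,0,0]
  ],
  "twist": [0,0,0,0,0]
}}

```text
time: 13.52
tool_pos: [566.3, 111.8, 76.8]
tcp_rot: [3.141, 0.0, 1.778]
contact_force: [-0.7, -0.4, 0.2]
grip_width: 45.7
finger_force: 0.0
```

{"name": "arm_command", "arguments": {
  "gripper": [10,10,10,10,10],
  "dp": [
    [0,0,0],
    [0,0,0],
    [0,0,0],
    [0,0,0],
    [0,0,0]
  ],
  "twist": [0,0,0,0,0]
}}

```text
time: 14.15
tool_pos: [565.9, 111.8, 76.7]
tcp_rot: [-3.141, 0.0, 1.778]
contact_force: [-1.8, -1.1, 1.3]
grip_width: 25.4
finger_force: 30.0
```

{"name": "arm_command", "arguments": {
  "gripper": [10,10,10,10,10],
  "dp": [
    [0.26,0.4,0],
    [0.21,0.43,0],
    [0.17,0.45,0],
    [0.12,0.46,0],
    [0,0,0]
  ],
  "twist": [0,0,0,0,0]
}}

```text
time: 14.78
tool_pos: [605.2, 139.8, 76.5]
tcp_rot: [-3.141, 0.0, 1.778]
contact_force: [-4.8, -1.5, 3.1]
grip_width: 25.8
finger_force: 30.0
```

{"name": "arm_command", "arguments": {
  "gripper": [10,10,10,10,10],
  "dp": [
    [0.04,0.24,0],
    [0.04,0.24,0],
    [0.02,0.24,0],
    [0.01,0.24,0],
    [0,0,0]
  ],
  "twist": [0,0,0,0,0]
}}

```text
time: 15.4
tool_pos: [627.8, 147.3, 76.5]
tcp_rot: [-3.14, 0.0, 1.778]
contact_force: [-6.1, -2.4, 5.2]
grip_width: 25.2
finger_force: 30.0
```

{"name": "arm_command", "arguments": {
  "gripper": [10,10,10,10,10],
  "dp": [
    [-0.01,0.25,0],
    [-0.01,0.25,0],
    [-0.03,0.25,0],
    [-0.03,0.25,0],
    [0,0,0]
  ],
  "twist": [0,0,0,0,0]
}}

```text
time: 16.02
tool_pos: [652.1, 150.2, 76.5]
tcp_rot: [-3.138, 0.0, 1.778]
contact_force: [-8.3, -2.9, 5.6]
grip_width: 25.8
finger_force: 30.0
```

```bash
python3 - <<'E'
from h import *
b=capture("side")[165:265,235:360,::-1];a=capture("top")[145:245,220:345,::-1]
cv2.imwrite("pics/d3.png",cv2.resize(np.hstack([a,b]),None,fx=3.2,fy=3.2,interpolation=2))
o=get_obs();print(o['time'],o['tool_pos'],o['contact_force'],o['finger_force'])
p=np.array([655.4,31.]);d=o['tool_pos'][:2]-p
print("swing",np.radians(125)+.2094-np.arctan2(d[1],d[0]),np.linalg.norm(d))
E
```

```text
16.125 [651.81142379 150.13909158  76.46164402] [-8.28390812 -4.40300678  5.35477295] 30.002387166023254
swing 0.79015344632611 119.193124893371
```

View pics/d3.png

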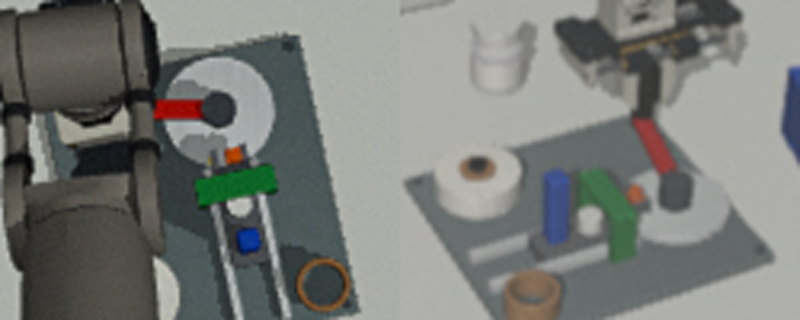

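The red arm has swung to about 0.79 rad, with the bar at (180,110). The yellow tooth at (212,158) is past the pawl at (235,156), the block is home and the grip holds. I'll let it settle briefly, then hand in.

{"name": "arm_command", "arguments": {
  "gripper": [10,10,10,10,10],
  "dp": [
    [0,0,0],
    [0,0,0],
    [0,0,0],
    [0,0,0],
    [0,0,0]
  ],
  "twist": [0,0,0,0,0]
}}

```text
time: 16.75
tool_pos: [651.7, 150.2, 76.5]
tcp_rot: [-3.138, 0.0, 1.778]
contact_force: [-8.9, -3.7, 4.7]
grip_width: 25.7
finger_force: 30.0
```

```bash
python3 -c "
from plant import *
print(close_job())"
```

```text
the job is handed in; nothing more can be done
None
```

I handed in the job at about 17 s, with no verdict returned: the idler block is home against its stop, and the gripper still holds the tensioner arm at about 0.79 rad, past the click; no bystander was touched as far as I could see.

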